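Put a labelled jar under the swing-arm camera and scan it

TASK

Swing the camera arm well clear of the viewing disc, then stand the dark round jar upright in the middle of the disc with its barcode label squarely facing the scanner's window. Swing the arm back so that its lens is centred over the jar, then press the button on top of the scanner fully down and let it go. Leave the square bottle, tape roll and torch where they are, and do not tip the jar over.

Things in the scene. Friction and masses are not known exactly. Their poses are not given: they have to be found in the camera images.
- stand: Camera stand, fixed: a grey foot on the desk with a round aluminium viewing disc (74 mm diameter, top 20 mm above the desk) at one end and a steel post (22 mm thick, 230 mm high) at the other. Origin: on the desk under the disc's centre; its +x points to the post, 180 mm away, z up.
- disc (a point): Centre of the top of the viewing disc, 20 mm above the desk.
- swing_arm (a joint): Level camera arm that turns about the post, 180 mm from post to lens. 0: the arm points along the stand's -x, the lens exactly over the disc's centre; growing values (rad) turn it counter-clockwise seen from above, its free end going to the robot's right. Stops at -0.3 and 1.5; stays where left; about 1 N at the knob moves it.
- hinge (a point): On the arm's turning axis (the post's centre line), at beam height, 195 mm above the desk.
- knob_grip (a point): Grip point of the black upright knob on top of the arm's free end, 238 mm above the desk, straight above the lens. The knob is a cylinder of 24 mm diameter from 216 to 253 mm height; under it the round grey head, 56 mm diameter, 180 to 210 mm height.
- lens (a point): Centre of the underside of the lens barrel (42 mm diameter) under the arm's free end, about 145 mm above the desk. With the arm over the disc there is no room to set the jar down.
- scanner: Label scanner, fixed: a grey block 60 x 86 x 75 mm with a dark window in the face turned to the disc. Origin: on the desk under the disc's centre (not in the block); +x points from the disc to the block, whose centre is at x = 150 mm and whose front face is at x = 120 mm.
- window (a point): Centre of the scanner's window, 47 mm above the desk.
- scan_button (a joint): Spring button on top of the scanner: 0 released, 0.006 m fully pressed; about 5 N.
- scan_button_top (a point): Centre of the top of the white round button (30 mm diameter), 92 mm above the desk and 9 mm proud of the 42 mm collar round it; it is pressed straight down.
- jar: Dark round jar, 49 mm diameter and 87 mm high with its cap (body up to 58 mm, cap 44 mm wide above), about 0.18 kg. Origin: centre of its underside, z up. A paper label with bars is on its -x side; a flat paper pointer tab on top of the cap runs from the middle towards the label side.
- label (a point): Centre of the jar's label, on its wall 30 mm above its underside.
- square_bottle: Bystander: white bottle of square section, 56 x 56 x 98 mm. Origin: centre of its underside. Stays where it is.
- tape_roll: Bystander: roll of tape lying flat, 46 mm diameter, 25 mm high. Origin: centre of its underside. Stays where it is.
- torch: Bystander: black torch lying on the desk, 116 x 30 x 31 mm. Origin: under its centre. Stays where it is.
There are look-alikes about, which are no part of the job. What is shaped like the jar but green or yellow is not meant.

How it is judged:
On the way, in this order (a step that is already met when the one before it is completed fails the run):
1. the arm is swung well clear of the disc (joint above 0.8 rad) (value of joint swing_arm above 0.8 rad), for 0.2 s.
2. the jar stands released on the middle of the disc, label facing the scanner (horizontal distance between jar and disc below 0.012 m and height (world z) of jar between 0.017 and 0.025 m and angle between jar's own z axis and vertical below 0.1 rad and angle between the x axis of jar and the x axis of scanner, either way round below 0.22 rad and horizontal distance between label and window below 0.112 m and contact force between jar and the fingers below 0.1 N and linear speed of jar below 0.02 m/s), for 0.3 s.
3. the lens is back, centred over the jar (horizontal distance between jar and disc below 0.012 m and height (world z) of jar between 0.017 and 0.025 m and angle between jar's own z axis and vertical below 0.1 rad and angle between the x axis of jar and the x axis of scanner, either way round below 0.22 rad and horizontal distance between label and window below 0.112 m and horizontal distance between lens and jar below 0.016 m), for 0.2 s.
4. the scanner button is pressed down with the lens over the jar (all of step 3 and value of joint scan_button above 0.0042 m), for 0.05 s.
At the end, for the whole second after the job is handed in: The jar stands upright and at rest on the disc, its centre within 12 mm of the disc's centre, its label turned to the scanner within 0.22 rad; the lens is within 16 mm of straight above the jar; the button has been pressed (over 4.2 mm) after that and is released again (all of step 3 and contact force between jar and the fingers below 0.1 N and linear speed of jar below 0.02 m/s and value of joint scan_button below 0.002 m); the robot touches nothing.
It fails at once if the jar is tipped over (tilt above 0.6 rad) (angle between jar's own z axis and vertical above 0.6 rad).
It fails at once if a bystander (square bottle, tape roll, torch) is moved more than 30 mm (distance of any of square_bottle, tape_roll, torch from where it was at the start of the episode above 0.03 m).
It also fails if it takes over 72 s, if anything falls off the work surface, if the arm or the gripper's body presses on something with over 40 N, if the wrist force passes 120 N, or if a joint passes its speed limit or range.

ROBOT

A 6-joint arm with a two-finger parallel gripper is mounted at the origin on a cart in front of the work surface, level with it; the furniture and walls round the work are solid. World frame = base frame: x ahead of the robot, y to its left, z up, the work surface at z = 0. Lengths are in m, angles in rad, forces in N, time in s.
With the tool pointing down it reaches from about 0.3 to 1 m from the base axis. Payload 5.1 kg.
Tool frame: the origin (TCP) lies midway between the tips of the shut fingers; the grasp point (between the pads) lies manip.tcp_to_grasp behind it (manip.tcp_to_grasp is the distance from the TCP to the grasp point, in m); z points along the fingers, y is the line along which they close (so a half turn about z gives the same grasp; the last joint's range is limited). The gripper opens to 95 mm and grips with 3 to 60 N. Pads are 20 mm wide; open, the fingers measure 119 mm over their backs; the gripper's body (75 mm by 180 mm) begins 59 mm behind the grasp point.
Start: joints at [-1.264, 0.124, 1.65, -0, 1.367, -0.083], TCP at [0.247, -0.601, 0.215] pointing down, gripper open.
Joint ranges: [-2.61, 2.61], [-1.02, 2.33], [0.03, 2.71], [-1.35, 4.49], [0.32, 2.68], [-2.91, 2.91]. Speed limits (rad/s): [2.57, 2.57, 3.14, 3.14, 3.14, 3.14].

INTERFACE

Orientations are given as a 3x3 rotation matrix whose columns are the frame's x, y, z axes.
In Python, from cell import manip gives the robot as it stands.
- The arm moves only by the tool apply_moves, never from a script. Its argument "rows" is a list of rows, each an object with "linear": the shift along the tool's x, y, z scaled (see below), a list of three; "angular": the turn, a rotation vector about the tool's x, y, z scaled (see below), a list of three. A call has exactly 5 rows; each row is the pose to reach, as a shift and turn from the pose commanded when the call began, along the tool's axes at that moment; what a row does not reach only later rows make up. The controller multiplies each number of a shift by 0.15 m and each number of a turn by 45 degrees. A row lasts 1/8 s, in which the tool goes at most 62.5 mm and 10.7 degrees, less where a joint would pass 70% of its speed; a pose out of reach is approached as far as the arm can. A call with a number of a shift or a turn outside -1 to 1 is refused whole. A call with a gripper value outside its range is refused whole. "grip" is the opening, from -1 (shut) to 1 (fully open), set as the call begins (left out, the last holds). The fingers move at their own pace and stop on an object; the grip force is fixed at half the most. Time passes only in rows, so rows that repeat a pose let the fingers close, or fill a call up. It gives the time, the measured TCP pose, the force, the opening and the grip force at its end, in the units of the state.
- manip.state(): the state, without advancing time (a new reading comes with each control period).
- manip.read_camera(name): name is "side" or "top" or "wrist"; returns the picture (420x560x3 uint8, red, green, blue); there is no depth.
- manip.calibration(name): a dict with "intrinsics" (3x3 intrinsics, pixels), "eye" and "orientation" of the camera in the world. Camera axes: x right, y up, looking along -z (the intrinsics and any distortion apply to the point x, -y, -z); pixel columns grow to the right and rows downward; lengths in m; the calibration is good to about 2 mm. A picture is of the moment at which its call begins: read the wrist's pose just before it. calibration takes no time and is no camera call; for the wrist camera it gives the pose at the moment of the call.
- manip.sign_off(): hands the job in; it is judged then, once.
The state is a dict: "clock": time; "joints": joint angles; "joint_velocities": joint speeds; "tau": joint torques, N m; "ee_pos": TCP position; "tcp_rot": TCP orientation; "force": force on the tool from outside, world axes, zero at the start; "ft_torque": the same for the moment, N m; "finger_gap": opening from 0.0 (shut) to 1.0 (fully open); "grip_force": force on a finger pad.
Only numpy, scipy, OpenCV 4.12 (cv2) and the standard library are available. Lean on these libraries where they do the work, as an engineer would, in place of code of your own. Each camera call takes 0.05 s, during which the arm holds its last target. There are 200 camera calls.

## Working session

There is one attempt and no reset: what is moved stays moved. The work goes in short steps, Python scripts to look and compute and a tool call to move; the robot and the scene stay as the last step left them, time stands still between calls to the robot, and variables do not carry over. Pictures are saved under pics/ and viewed, at most 10 in all, crops included, and the job is handed in when it is done.

Besides the shell and the picture viewer there is one more tool, called after "Emit:" in YAML: its name, and indented under it one key for each argument. apply_moves: Moves the arm, as the interface text tells. Its arguments: {"type":"object","properties":{"rows":{"type":"array"},"grip":{"type":"number"}},"required":["rows"]}

```bash
mkdir -p pics; ls
python3 - <<'E'
from cell import manip
import cv2,numpy as np
for n in ("top","side"):
    im=manip.read_camera(n); cv2.imwrite(f"pics/{n}0.png",im[...,::-1])
    c=manip.calibration(n); print(n,np.round(c["intrinsics"],1).tolist(),np.round(c["eye"],3),np.round(c["orientation"],3).tolist(),[k for k in c])
s=manip.state(); print({k:np.round(v,3).tolist() for k,v in s.items()}); print(manip.tcp_to_grasp)
E
```

```text
pics
top [[467.6, 0.0, 283.5], [0.0, 467.6, 211.8], [0.0, 0.0, 1.0]] [0.287 0.028 1.433] [[0.016, 0.98, -0.2], [-1.0, 0.016, -0.003], [0.001, 0.2, 0.98]] ['intrinsics', 'eye', 'orientation']
side [[530.0, 0.0, 269.3], [0.0, 530.0, 208.2], [0.0, 0.0, 1.0]] [ 0.311 -1.2    1.04 ] [[0.982, 0.122, -0.142], [-0.186, 0.552, -0.813], [-0.021, 0.825, 0.565]] ['intrinsics', 'eye', 'orientation']
{'clock': 0.1, 'joints': [-1.264, 0.124, 1.652, -0.0, 1.368, -0.083], 'joint_velocities': [-0.001, -0.002, -0.003, 0.001, 0.0, -0.002], 'tau': [0.001, -41.888, -36.11, 0.078, 0.046, -0.0], 'ee_pos': [0.247, -0.601, 0.214], 'tcp_rot': [[0.925, 0.38, -0.001], [0.38, -0.925, 0.002], [0.0, -0.002, -1.0]], 'force': [-0.556, -0.315, 0.099], 'ft_torque': [-0.012, 0.01, -0.007], 'grip_force': 0.0, 'finger_gap': 1.003}
0.0188
```

View pics/top0.png

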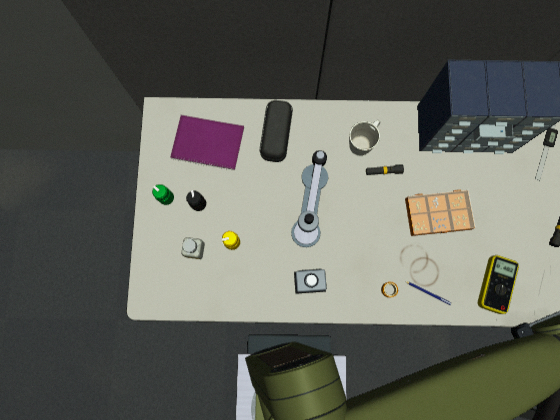

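View pics/side0.png

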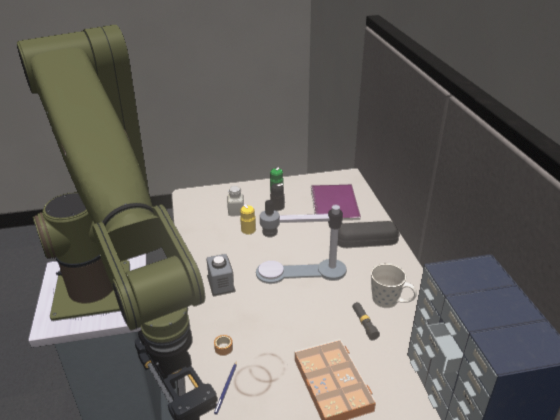

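The top view shows the dark jar at (196,200). Look-alikes are the green jar (162,193), the yellow jar (231,240), the black swing-arm knob (309,218) and the black case (276,130). By the description I choose (196,200). The disc is at (306,233), the post at (319,157) and the scanner at (311,281). The side view shows the disc at (270,271) and the jar at (277,195), next to the green jar. Next I'll check the choice in a close crop.

```bash
cat > h.py <<'E'
from cell import manip
import cv2,numpy as np
def ray(c,uv,z):
    """pixel -> world point on plane z"""
    K=np.array(c["intrinsics"]);R=np.array(c["orientation"]);e=np.array(c["eye"])
    d=np.linalg.solve(K,[uv[0],uv[1],1.]);d=R@(d*[1,-1,-1])
    return e+d*(z-e[2])/d[2]
def proj(c,p):
    K=np.array(c["intrinsics"]);R=np.array(c["orientation"]);e=np.array(c["eye"])
    q=K@((R.T@(np.array(p)-e))*[1,-1,-1]);return q[:2]/q[2]
def tri(views):
    A=np.zeros((3,3));b=np.zeros(3)
    for c,uv in views:
        e=np.array(c["eye"]);d=ray(c,uv,0)-e;d/=np.linalg.norm(d);M=np.eye(3)-np.outer(d,d);A+=M;b+=M@e
    return np.linalg.solve(A,b)
E
python3 - <<'E'
from h import *
t=cv2.imread("pics/top0.png");s=cv2.imread("pics/side0.png")
a=cv2.resize(t[140:300,145:335],None,fx=3,fy=3,interpolation=cv2.INTER_CUBIC)
b=cv2.resize(t[185:215,180:212],None,fx=7,fy=7,interpolation=cv2.INTER_CUBIC)
o=np.zeros((480,800,3),np.uint8);o[:,:570]=a;o[:210,572:572+224]=b
cv2.imwrite("pics/c1.png",o)
cv2.imwrite("pics/c2.png",cv2.resize(s[160:300,190:360],None,fx=4,fy=4,interpolation=cv2.INTER_CUBIC))
c=manip.calibration("top")
for n,uv,z in [("jar",(196,200),.087),("green",(162,193),.087),("yellow",(231,240),.087),("post",(319,157),.23),("knob",(309,218),.253),("disc",(306,233),.02),("button",(311,281),.092),("bottle",(190,247),.098)]: print(n,np.round(ray(c,uv,z),3))
c=manip.calibration("side");print("disc side",ray(c,(270.5,270.5),.02))
E
```

```text
jar [0.593 0.29  0.087]
green [0.612 0.392 0.087]
yellow [0.476 0.182 0.087]
post [ 0.684 -0.062  0.23 ]
knob [ 0.512 -0.035  0.253]
disc [ 0.51  -0.038  0.02 ]
button [ 0.361 -0.05   0.092]
bottle [0.452 0.298 0.098]
disc side [ 0.51084392 -0.04813357  0.02      ]
```

View pics/c1.png

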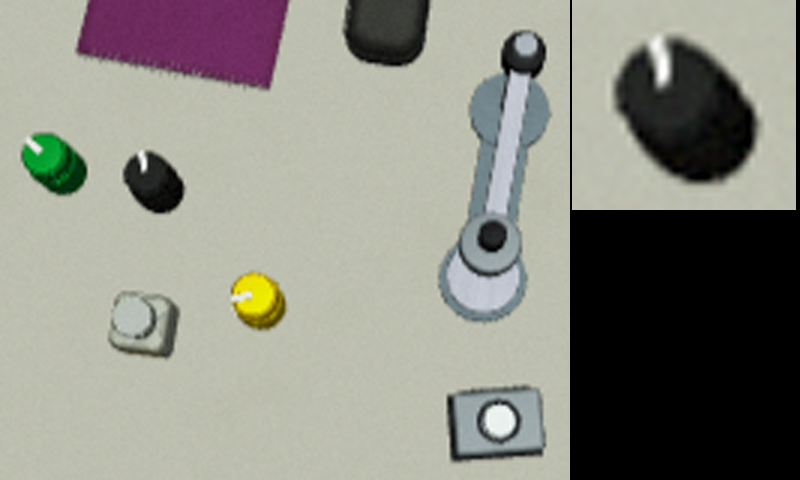

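View pics/c2.png

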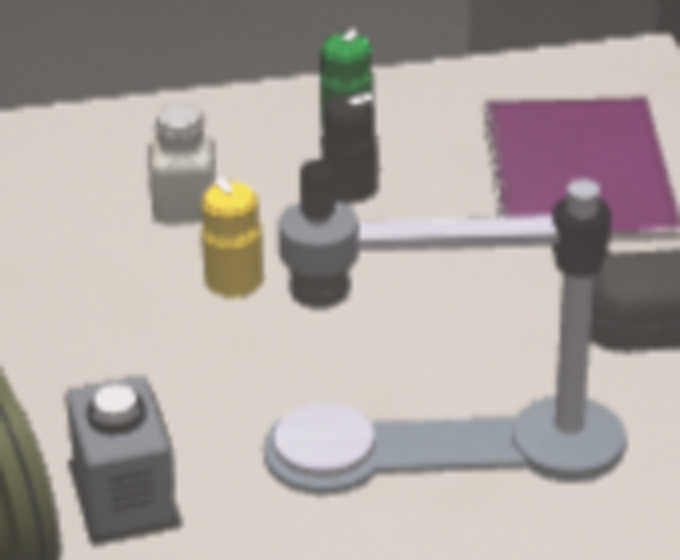

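The crops confirm it. The jar at (196,200) is black, with a white tab from about (193,197) to (192,190), so its label faces away from the robot and has to turn about half a circle. The lens head is over the disc. In the side view the disc's centre is at about (271,269), the button at (219,260) and the knob at (270,205).

```bash
cat >> h.py <<'E'
def blob(mask,near):
    cs,_=cv2.findContours(mask.astype(np.uint8),cv2.RETR_EXTERNAL,cv2.CHAIN_APPROX_NONE)
    best=min((c for c in cs if len(c)>5),key=lambda c:np.linalg.norm(c.reshape(-1,2).mean(0)-near))
    m=cv2.moments(best); e=cv2.fitEllipse(best)
    return np.array([m['m10']/m['m00'],m['m01']/m['m00']]),e,best
def go(p,yaw,frm=None):
    """shift/turn numbers to bring TCP to p with tool down and x axis at yaw"""
    from scipy.spatial.transform import Rotation as Ro
    s=manip.state();R=np.array(s["tcp_rot"]);q=np.array(s["ee_pos"])
    if frm is not None: q,y0=np.array(frm[:3]),frm[3];R=np.array([[np.cos(y0),np.sin(y0),0],[np.sin(y0),-np.cos(y0),0],[0,0,-1]])
    T=np.array([[np.cos(yaw),np.sin(yaw),0],[np.sin(yaw),-np.cos(yaw),0],[0,0,-1]])
    return np.round(R.T@(np.array(p)-q)/.15,3).tolist(),np.round(Ro.from_matrix(R.T@T).as_rotvec(degrees=True)/45,3).tolist()
E
python3 - <<'E'
from h import *
t=cv2.imread("pics/top0.png").astype(int);s=cv2.imread("pics/side0.png").astype(int)
ct,cs=manip.calibration("top"),manip.calibration("side")
def br(i,th,box):
    m=np.zeros(i.shape[:2],bool);x0,y0,x1,y1=box;m[y0:y1,x0:x1]=i[y0:y1,x0:x1].min(2)>th;return m
def dk(i,th,box):
    m=np.zeros(i.shape[:2],bool);x0,y0,x1,y1=box;m[y0:y1,x0:x1]=i[y0:y1,x0:x1].max(2)<th;return m
bt,_,_=blob(br(t,190,(300,270,322,292)),(311,280));bs,_,_=blob(br(s,180,(208,250,232,268)),(219,260))
print("button",bt,bs,ray(ct,bt,.092),ray(cs,bs,.092),tri([(ct,bt),(cs,bs)]))
ds=None
hsv=cv2.cvtColor(s.astype(np.uint8),cv2.COLOR_BGR2HSV)
box=s[255:285,254:286]; print("disc px",s[269,271],s[269,256],s[269,300],s[285,271], s[269,250])
# disc: bluish-bright vs foot
m=np.zeros(s.shape[:2],bool);m[252:290,250:300]=(s[252:290,250:300,0]-s[252:290,250:300,2]>4)&(s[252:290,250:300].min(2)>165)
d,e,_=blob(m,(271,269));print("disc side",d,e,ray(cs,e[0],.02))
k,e,_=blob(dk(t,60,(302,208,318,228)),(309,218));print("knob top",k,e,ray(ct,e[0],.253))
ks,_,_=blob(dk(s,70,(262,196,278,212)),(270,205));print("knob side",ks,"tri",tri([(ct,k),(cs,ks)]))
pm,e,_=blob(br(t,110,(314,149,326,160)),(320,155));print("post",pm,ray(ct,pm,.23))
tab,e,c=blob(br(t,140,(188,188,197,200)) if False else br(t,120,(190,189,196,199)),(192,194));print("tab",tab,e,ray(ct,tab,.087))
j,e,c=blob(dk(t,70,(180,185,212,215)),(196,200));print("jar",j,e)
for a in range(0,360,60):pass
for x,y in [(193.4,197.1),(191.9,190.4)]: print(ray(ct,(x,y),.087))
E
```

```text
button [311.06666667 279.50769231] [219.61889927 254.68639668] [ 0.36532952 -0.05010536  0.092     ] [ 0.36921172 -0.03328862  0.092     ] [ 0.36649467 -0.0493623   0.10495155]
disc px [227 218 222] [173 174 175] [168 160 154] [200 208 216] [202 210 219]
disc side [270.33122363 269.15822785] ((270.3560791015625, 269.0730285644531), (13.157441139221191, 24.155282974243164), 87.55352783203125) [ 0.511614   -0.04186811  0.02      ]
knob top [308.66106443 218.45658263] ((308.66839599609375, 218.4527587890625), (8.391902923583984, 9.304232597351074), 14.503053665161133) [ 0.51125301 -0.03389675  0.253     ]
knob side [272.74479167 201.48958333] tri [ 0.51818669 -0.03443911  0.2494274 ]
post [319.98       152.93666667] [ 0.69587217 -0.06461144  0.23      ]
tab [191.91358025 191.51851852] ((192.33139038085938, 191.75408935546875), (5.510340213775635, 7.1783447265625), 3.203126907348633) [0.61846013 0.30390444 0.087     ]
jar [196.31428571 201.09377289] ((196.2774200439453, 200.97027587890625), (15.419604301452637, 19.989778518676758), 135.03326416015625)
[0.60154993 0.29856913 0.087     ]
[0.62187271 0.30413391 0.087     ]
```

Emit:
apply_moves:
  rows:
    - {"linear": [0.1,-0.1,-0.3],"angular": [0,0,0]}
    - {"linear": [0.25,-0.2,-0.6],"angular": [0,0,0]}
    - {"linear": [0.4,-0.35,-0.77],"angular": [0,0,0]}
    - {"linear": [0.6,-0.55,-0.77],"angular": [0,0,0]}
    - {"linear": [0.7,-0.65,-0.77],"angular": [0,0,0]}
  grip: 1

```text
clock: 0.72
ee_pos: [0.3076, -0.4697, 0.3302]
tcp_rot: [[0.925, 0.381, 0.0], [0.381, -0.925, -0.0], [-0.0, 0.0, -1.0]]
force: [0.7, 0.9, 0.2]
finger_gap: 1.0
grip_force: 0.0
```

Emit:
apply_moves:
  rows:
    - {"linear": [0.2,-0.2,0],"angular": [0,0,0]}
    - {"linear": [0.4,-0.4,0],"angular": [0,0,0]}
    - {"linear": [0.6,-0.55,0],"angular": [0,0,0]}
    - {"linear": [0.8,-0.7,0],"angular": [0,0,0]}
    - {"linear": [1,-0.9,0],"angular": [0,0,0]}

```text
clock: 1.35
ee_pos: [0.3947, -0.2884, 0.3289]
tcp_rot: [[0.925, 0.379, -0.001], [0.379, -0.925, 0.001], [-0.001, -0.001, -1.0]]
force: [0.3, 1.1, -0.4]
finger_gap: 1.0
grip_force: 0.0
```

Emit:
apply_moves:
  rows:
    - {"linear": [0.2,-0.2,0],"angular": [0,0,0.14]}
    - {"linear": [0.4,-0.4,0],"angular": [0,0,0.28]}
    - {"linear": [0.6,-0.55,0],"angular": [0,0,0.42]}
    - {"linear": [0.8,-0.7,0],"angular": [0,0,0.56]}
    - {"linear": [1,-0.9,0],"angular": [0,0,0.69]}

```text
clock: 1.98
ee_pos: [0.4822, -0.1066, 0.3289]
tcp_rot: [[0.988, -0.156, -0.002], [-0.156, -0.988, 0.0], [-0.002, 0.0, -1.0]]
force: [0.0, -0.5, -0.5]
finger_gap: 1.002
grip_force: 0.0
```

Run:
```python
from h import *
im=manip.read_camera("wrist");c=manip.calibration("wrist");s=manip.state()
print(s["clock"],np.round(s["ee_pos"],3),np.round(s["tcp_rot"],3).tolist(),np.round(s["joints"],2))
for z,p in [(.253,(.512,-.034)),(.253,(.518,-.034)),(.02,(.5116,-.0419)),(.092,(.365,-.05))]: print(proj(c,(*p,z)))
print(go((.514,-.035,.33),-.15)); cv2.imwrite("pics/w1.png",im[...,::-1])
```

```text
2.025 [ 0.483 -0.103  0.329] [[0.988, -0.154, -0.001], [-0.154, -0.988, 0.004], [-0.001, -0.004, -1.0]] [-0.32 -0.27  1.84  0.    1.58  1.41]
[178.07088186 199.30966139]
[176.04120453 190.98871138]
[233.0204375  154.80044352]
[254.63540601 279.52873365]
([0.132, -0.478, -0.006], [-0.005, 0.002, -0.006])
```

View pics/w1.png

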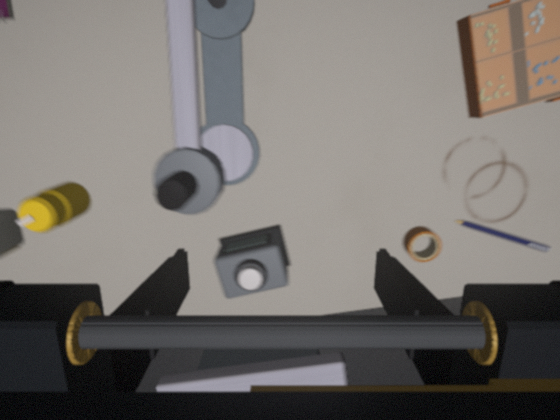

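The wrist view shows the knob's top at about (171,194), the disc's centre at about (230,153) and the button at (250,278). These agree with the predictions to 1–4 mm. I'll descend over the knob and cage it loosely.

Emit:
apply_moves:
  rows:
    - {"linear": [0.07,-0.27,0],"angular": [0,0,0]}
    - {"linear": [0.14,-0.51,0],"angular": [0,0,0]}
    - {"linear": [0.14,-0.51,0.2],"angular": [0,0,0]}
    - {"linear": [0.14,-0.51,0.45],"angular": [0,0,0]}
    - {"linear": [0.14,-0.51,0.72],"angular": [0,0,0]}

```text
clock: 2.65
ee_pos: [0.5141, -0.0352, 0.2204]
tcp_rot: [[0.989, -0.151, -0.001], [-0.151, -0.989, -0.0], [-0.0, 0.0, -1.0]]
force: [-0.1, -0.1, 0.8]
finger_gap: 0.998
grip_force: 0.0
```

Emit:
apply_moves:
  rows:
    - {"linear": [0,0,0],"angular": [0,0,0]}
    - {"linear": [0,0,0],"angular": [0,0,0]}
    - {"linear": [0,0,0],"angular": [0,0,0]}
    - {"linear": [0,0,0],"angular": [0,0,0]}
    - {"linear": [0,0,0],"angular": [0,0,0]}
  grip: -0.2

```text
clock: 3.28
ee_pos: [0.5147, -0.035, 0.2231]
tcp_rot: [[0.988, -0.152, 0.001], [-0.152, -0.988, -0.0], [0.001, 0.0, -1.0]]
force: [0.4, -0.1, -0.1]
finger_gap: 0.532
grip_force: 0.0
```

Run:
```python
from h import *
s=manip.state();p=np.array(s["ee_pos"]);print(s["clock"],p,s["finger_gap"])
h=np.array([.693,-.0635]);r=p[:2]-h;print("r",np.hypot(*r))
y0=np.arctan2(-r[1],-r[0]);print("y0",y0)
r*=.18/np.hypot(*r)
def P(a):c,s_=np.cos(a),np.sin(a);return [*(h+np.array([c*r[0]-s_*r[1],s_*r[0]+c*r[1]])),p[2]]
ang=np.arange(0,1.26,.125)
fr=None
for k in (0,5):
    for a in ang[k+1:k+6]: print(round(a,3),go(P(a),y0+a,fr))
    fr=(*P(ang[5]),y0+ang[5])
```

```text
3.275 [ 0.51466611 -0.03504951  0.2230623 ] 0.5324270911022169
r 0.18058905289411822
y0 -0.15820182234391184
0.125 ([0.012, 0.15, 0.0], [0.0, -0.002, -0.151])
0.25 ([0.039, 0.297, 0.0], [0.0, -0.002, -0.311])
0.375 ([0.085, 0.44, 0.0], [0.0, -0.002, -0.47])
0.5 ([0.147, 0.576, 0.0], [0.0, -0.002, -0.629])
0.625 ([0.226, 0.704, 0.0], [0.001, -0.002, -0.788])
0.75 ([0.009, 0.15, 0.0], [0.0, 0.0, -0.159])
0.875 ([0.037, 0.297, 0.0], [0.0, 0.0, -0.318])
1.0 ([0.083, 0.44, 0.0], [0.0, 0.0, -0.477])
1.125 ([0.147, 0.575, 0.0], [0.0, 0.0, -0.637])
1.25 ([0.227, 0.702, 0.0], [0.0, 0.0, -0.796])
```

Emit:
apply_moves:
  rows:
    - {"linear": [0.01,0.15,0],"angular": [0,0,-0.15]}
    - {"linear": [0.04,0.3,0],"angular": [0,0,-0.31]}
    - {"linear": [0.085,0.44,0],"angular": [0,0,-0.47]}
    - {"linear": [0.147,0.576,0],"angular": [0,0,-0.63]}
    - {"linear": [0.226,0.704,0],"angular": [0,0,-0.79]}

```text
clock: 3.9
ee_pos: [0.5318, -0.1449, 0.2224]
tcp_rot: [[0.89, 0.455, -0.0], [0.455, -0.89, 0.001], [0.0, -0.001, -1.0]]
force: [0.7, 0.8, -0.7]
finger_gap: 0.402
grip_force: 0.5
```

Emit:
apply_moves:
  rows:
    - {"linear": [0.01,0.15,0],"angular": [0,0,-0.16]}
    - {"linear": [0.04,0.3,0],"angular": [0,0,-0.32]}
    - {"linear": [0.083,0.44,0],"angular": [0,0,-0.48]}
    - {"linear": [0.12,0.52,0],"angular": [0,0,-0.57]}
    - {"linear": [0.147,0.575,0],"angular": [0,0,-0.64]}

```text
clock: 4.53
ee_pos: [0.5906, -0.2119, 0.2221]
tcp_rot: [[0.563, 0.826, -0.001], [0.826, -0.563, 0.0], [-0.0, -0.001, -1.0]]
force: [-1.6, 1.5, -0.2]
finger_gap: 0.398
grip_force: 0.4
```

Emit:
apply_moves:
  rows:
    - {"linear": [0,0,0],"angular": [0,0,0]}
    - {"linear": [0,0,0],"angular": [0,0,0]}
    - {"linear": [0,0,0],"angular": [0,0,0]}
    - {"linear": [0,0,-0.2],"angular": [0,0,0]}
    - {"linear": [0,0,-0.5],"angular": [0,0,0]}
  grip: 0.5

```text
clock: 5.15
ee_pos: [0.5893, -0.2109, 0.2958]
tcp_rot: [[0.565, 0.825, -0.004], [0.825, -0.565, 0.002], [-0.001, -0.004, -1.0]]
force: [0.8, 0.1, 0.4]
finger_gap: 0.748
grip_force: 0.0
```

Run:
```python
from h import *
s=manip.state();print(s["clock"],s["ee_pos"],s["finger_gap"],np.round(s["joints"],2))
t=manip.read_camera("top");sd=manip.read_camera("side")
o=np.zeros((480,800,3),np.uint8);o[:,:480]=cv2.resize(t[140:300,180:340],None,fx=3,fy=3)[...,::-1];o[:,482:]=cv2.resize(sd[150:300,200:300],(318,480))[...,::-1]
cv2.imwrite("pics/c3.png",o);cv2.imwrite("pics/top1.png",t[...,::-1]);cv2.imwrite("pics/side1.png",sd[...,::-1])
```

```text
5.15 [ 0.58927235 -0.21085648  0.29583492] 0.7477170205706417 [-0.43  0.04  1.61  0.    1.5   0.17]
```

View pics/c3.png

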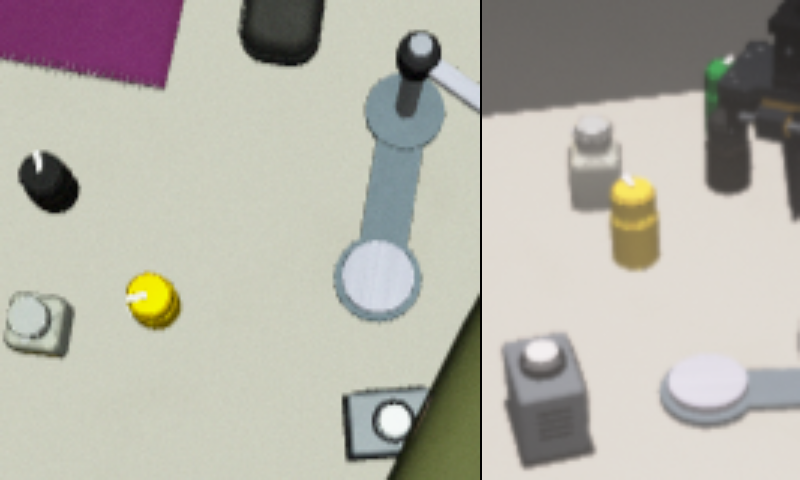

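The arm now points away at about 1.1 rad. The disc is clear, with its centre near top pixel (306,232), and the jar is untouched. Next I measure the disc and plan the transit to the jar.

Run:
```python
from h import *
t=cv2.imread("pics/top1.png").astype(int);s=cv2.imread("pics/side1.png").astype(int)
ct,cs,cw=[manip.calibration(n) for n in ("top","side","wrist")]
for i,c,b,th in ((t,ct,(290,215,325,250),190),(s,cs,(250,252,290,292),165)):
    m=np.zeros(i.shape[:2],bool);x0,y0,x1,y1=b;r=i[y0:y1,x0:x1];m[y0:y1,x0:x1]=(r[...,0]-r[...,2]>4)&(r.min(2)>th)
    d,e,_=blob(m,((x0+x1)/2,(y0+y1)/2));print(np.round(e[0],1),np.round(e[1],1),ray(c,e[0],.02))
st=manip.state();R=np.array(st["tcp_rot"]);print("cam in tool",R.T@(np.array(cw["eye"])-st["ee_pos"]),"look",R.T@-np.array(cw["orientation"])[:,2])
a=1.1;x=np.array([np.cos(a),np.sin(a)]);tp=np.array([.6,.297])-.09*x;print(tp)
print(go((*tp,.31),a))
```

```text
[305.7 231.6] [21.6 22.5] [ 0.51465683 -0.03715956  0.02      ]
[270.2 268.7] [13.6 22.5] [ 0.51143115 -0.04023464  0.02      ]
cam in tool [ 0.08029014 -0.00022232 -0.16938368] look [-2.83668828e-01  2.84912025e-05  9.58922309e-01]
[0.55917635 0.21679134]
([2.236, -1.798, -0.052], [0.014, -0.002, -0.164])
```

Emit:
apply_moves:
  rows:
    - {"linear": [0.1,-0.1,-0.1],"angular": [0,0,0]}
    - {"linear": [0.3,-0.25,-0.1],"angular": [0,0,0]}
    - {"linear": [0.5,-0.4,-0.1],"angular": [0,0,0]}
    - {"linear": [0.75,-0.6,-0.1],"angular": [0,0,0]}
    - {"linear": [0.95,-0.75,-0.1],"angular": [0,0,0]}
  grip: 1

```text
clock: 5.88
ee_pos: [0.5766, -0.0275, 0.3113]
tcp_rot: [[0.564, 0.826, -0.002], [0.826, -0.564, 0.001], [-0.0, -0.002, -1.0]]
force: [1.1, 0.0, 0.8]
finger_gap: 1.001
grip_force: 0.0
```

Emit:
apply_moves:
  rows:
    - {"linear": [0.2,-0.16,0],"angular": [0,0,0]}
    - {"linear": [0.4,-0.32,0],"angular": [0,0,0]}
    - {"linear": [0.6,-0.48,0],"angular": [0,0,0]}
    - {"linear": [0.8,-0.64,0],"angular": [0,0,-0.08]}
    - {"linear": [0.95,-0.75,0],"angular": [0,0,-0.16]}

```text
clock: 6.5
ee_pos: [0.5637, 0.1533, 0.3113]
tcp_rot: [[0.453, 0.891, -0.002], [0.891, -0.453, 0.0], [-0.001, -0.002, -1.0]]
force: [-0.2, -1.3, 0.3]
finger_gap: 0.999
grip_force: 0.0
```

Emit:
apply_moves:
  rows:
    - {"linear": [0.15,-0.12,0],"angular": [0,0,0]}
    - {"linear": [0.28,-0.24,0],"angular": [0,0,0]}
    - {"linear": [0.34,-0.3,0],"angular": [0,0,0]}
    - {"linear": [0.34,-0.3,0],"angular": [0,0,0]}
    - {"linear": [0.34,-0.3,0],"angular": [0,0,0]}

```text
clock: 7.12
ee_pos: [0.5487, 0.2162, 0.312]
tcp_rot: [[0.457, 0.889, -0.0], [0.889, -0.457, -0.0], [-0.001, -0.0, -1.0]]
force: [-0.5, -0.3, -0.6]
finger_gap: 0.999
grip_force: 0.0
```

Run:
```python
from h import *
c=manip.calibration("wrist");im=manip.read_camera("wrist");s=manip.state()
print(s["clock"],np.round(s["ee_pos"],3),np.round(s["tcp_rot"],3).tolist())
print(proj(c,(.6,.298,.087)),proj(c,(.6,.298,0)));cv2.imwrite("pics/w2.png",im[...,::-1])
u,v=proj(c,(.6,.298,.06)).astype(int)
crop=im[max(v-60,0):v+60,max(u-80,0):u+80];print(max(u-80,0),max(v-60,0))
o=np.zeros((400,800,3),np.uint8);o[:210,:280]=cv2.resize(im,(280,210))[...,::-1];k=cv2.resize(crop,None,fx=3.2,fy=3.2)[...,::-1];o[:k.shape[0],285:285+k.shape[1]]=k[:400,:515]
cv2.imwrite("pics/c4.png",o);np.save("cw2.npy",c,allow_pickle=True)
```

```text
7.175 [0.549 0.216 0.312] [[0.457, 0.889, -0.0], [0.889, -0.457, -0.0], [-0.0, 0.0, -1.0]]
[289.65314542  89.73392428] [288.16089157  92.66846636]
209 30
```

View pics/c4.png

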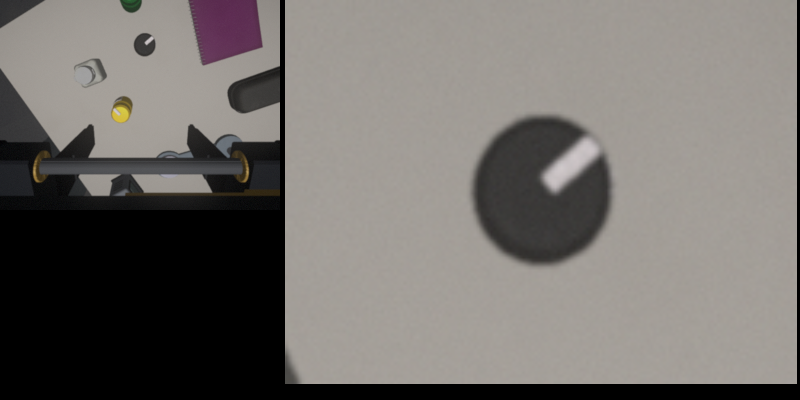

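The close wrist view looks straight down on the black jar. Its cap centre is at about (289,89), and the white tab points towards up-right in the picture.

Run:
```python
from h import *
c=manip.calibration("wrist");im=cv2.imread("pics/w2.png").astype(int)
m=np.zeros(im.shape[:2],bool);m[60:125,255:325]=im[60:125,255:325].max(2)<105
g=cv2.morphologyEx(m.astype(np.uint8),cv2.MORPH_CLOSE,np.ones((13,13)))
j,e,_=blob(g,(289,89));print("jar",j,e,ray(c,e[0],.06),ray(c,e[0],.0))
d=np.zeros(im.shape[:2],np.uint8);cv2.circle(d,(int(e[0][0]),int(e[0][1])),22,1,-1)
t,te,tc=blob((d>0)&(im.min(2)>140),e[0]);r=cv2.minAreaRect(tc);print("tab",t,r)
l=cv2.fitLine(tc.astype(np.float32),cv2.DIST_L2,0,.01,.01).ravel();v=l[:2]*np.sign(l[:2]@(t-np.array(e[0])))
p0,p1=ray(c,t-8*v,.087),ray(c,t+8*v,.087);w=p1-p0;print("label yaw line",np.arctan2(w[1],w[0]))
w=ray(c,t,.087)-ray(c,e[0],.087);print("label yaw centre",np.arctan2(w[1],w[0]))
J=ray(c,e[0],.06);print(go((J[0],J[1],.13),1.097), go((J[0],J[1],.021),1.097))
```

```text
jar [288.76535309  89.25620299] ((288.7586364746094, 89.26358795166016), (41.860931396484375, 45.31250762939453), 175.91307067871094) [0.60058158 0.29942057 0.06      ] [6.02733963e-01 3.01111616e-01 5.55111512e-17]
tab [297.77142857  80.85238095] ((297.7412109375, 80.86471557617188), (6.616379261016846, 18.439090728759766), 49.39870071411133)
label yaw line 0.2269512046849072
label yaw centre 0.2512521336058592
([0.653, 0.052, 1.214], [0.0, 0.0, -0.002]) ([0.653, 0.052, 1.94], [0.0, 0.0, -0.002])
```

Emit:
apply_moves:
  rows:
    - {"linear": [0.2,0.02,0.2],"angular": [0,0,0]}
    - {"linear": [0.4,0.04,0.4],"angular": [0,0,0]}
    - {"linear": [0.6,0.05,0.6],"angular": [0,0,0]}
    - {"linear": [0.65,0.05,0.9],"angular": [0,0,0]}
    - {"linear": [0.65,0.05,1.0],"angular": [0,0,0]}

```text
clock: 7.8
ee_pos: [0.5986, 0.2988, 0.158]
tcp_rot: [[0.457, 0.889, -0.006], [0.889, -0.457, -0.003], [-0.005, -0.004, -1.0]]
force: [0.5, 0.3, 0.4]
finger_gap: 1.006
grip_force: 0.0
```

Run:
```python
from h import *
s=manip.state();print(s["clock"],np.round(s["ee_pos"],4),go((.6006,.2994,.021),1.097))
```

```text
7.8 [0.5986 0.2988 0.158 ] ([0.014, 0.014, 0.913], [-0.005, 0.006, -0.001])
```

Emit:
apply_moves:
  rows:
    - {"linear": [0.01,0.01,0.25],"angular": [0,0,0]}
    - {"linear": [0.01,0.01,0.5],"angular": [0,0,0]}
    - {"linear": [0.01,0.01,0.7],"angular": [0,0,0]}
    - {"linear": [0.01,0.01,0.85],"angular": [0,0,0]}
    - {"linear": [0.01,0.01,0.92],"angular": [0,0,0]}

```text
clock: 8.43
ee_pos: [0.602, 0.3, 0.0236]
tcp_rot: [[0.457, 0.889, -0.001], [0.889, -0.457, -0.0], [-0.001, -0.0, -1.0]]
force: [-0.6, 0.6, 0.4]
finger_gap: 1.0
grip_force: 0.0
```

Emit:
apply_moves:
  rows:
    - {"linear": [0,0,0],"angular": [0,0,0]}
    - {"linear": [0,0,0],"angular": [0,0,0]}
    - {"linear": [0,0,0],"angular": [0,0,0]}
    - {"linear": [0,0,0],"angular": [0,0,0]}
    - {"linear": [0,0,0],"angular": [0,0,0]}
  grip: -1

```text
clock: 9.05
ee_pos: [0.6021, 0.3007, 0.0245]
tcp_rot: [[0.457, 0.89, 0.0], [0.89, -0.457, 0.0], [0.0, 0.0, -1.0]]
force: [0.6, -0.9, -0.9]
finger_gap: 0.533
grip_force: 0.0
```

Emit:
apply_moves:
  rows:
    - {"linear": [0,0,0],"angular": [0,0,0]}
    - {"linear": [0,0,0],"angular": [0,0,0]}
    - {"linear": [0,0,0],"angular": [0,0,0]}
    - {"linear": [0,0,-0.05],"angular": [0,0,0]}
    - {"linear": [0,0,-0.15],"angular": [0,0,0]}

```text
clock: 9.68
ee_pos: [0.6009, 0.3001, 0.0457]
tcp_rot: [[0.457, 0.89, -0.003], [0.89, -0.457, -0.001], [-0.002, -0.002, -1.0]]
force: [-0.3, 0.2, -3.0]
finger_gap: 0.499
grip_force: 30.0
```

Run:
```python
from h import *
s=manip.state();print(s["clock"],np.round(s["ee_pos"],4),s["finger_gap"]*95,s["grip_force"],np.round(s["joints"],2))
print(go((.513,-.039,.13),4.08-2*np.pi))
```

```text
9.675 [0.6009 0.3001 0.0457] 47.376274812068 29.966796936292894 [ 0.38  0.32  1.72 -0.    1.11  0.86]
([-2.28, 0.51, -0.558], [-0.005, -0.003, -3.799])
```

Emit:
apply_moves:
  rows:
    - {"linear": [0,0,-0.15],"angular": [0,0,-0.1]}
    - {"linear": [0,0,-0.35],"angular": [0,0,-0.3]}
    - {"linear": [0,0,-0.55],"angular": [0,0,-0.5]}
    - {"linear": [0,0,-0.65],"angular": [0,0,-0.7]}
    - {"linear": [0,0,-0.7],"angular": [0,0,-0.9]}

```text
clock: 10.3
ee_pos: [0.6028, 0.3009, 0.1543]
tcp_rot: [[-0.236, 0.972, 0.003], [0.972, 0.236, 0.001], [0.0, 0.003, -1.0]]
force: [-1.2, -1.2, -2.8]
finger_gap: 0.499
grip_force: 30.0
```

Emit:
apply_moves:
  rows:
    - {"linear": [-0.13,-0.07,0],"angular": [0,0,-0.19]}
    - {"linear": [-0.28,-0.15,0],"angular": [0,0,-0.38]}
    - {"linear": [-0.43,-0.23,0],"angular": [0,0,-0.57]}
    - {"linear": [-0.58,-0.3,0],"angular": [0,0,-0.76]}
    - {"linear": [-0.73,-0.38,0],"angular": [0,0,-0.95]}

```text
clock: 10.92
ee_pos: [0.5717, 0.1801, 0.1525]
tcp_rot: [[-0.833, 0.554, 0.001], [0.554, 0.833, 0.0], [-0.001, 0.001, -1.0]]
force: [0.1, 0.2, -1.8]
finger_gap: 0.5
grip_force: 30.0
```

Emit:
apply_moves:
  rows:
    - {"linear": [-0.06,-0.155,0],"angular": [0,0,-0.19]}
    - {"linear": [-0.11,-0.31,0],"angular": [0,0,-0.38]}
    - {"linear": [-0.17,-0.465,0],"angular": [0,0,-0.57]}
    - {"linear": [-0.22,-0.62,0],"angular": [0,0,-0.76]}
    - {"linear": [-0.28,-0.775,0],"angular": [0,0,-0.95]}

```text
clock: 11.55
ee_pos: [0.5416, 0.0602, 0.1525]
tcp_rot: [[-0.987, -0.158, 0.001], [-0.158, 0.987, -0.0], [-0.001, -0.0, -1.0]]
force: [0.8, 0.3, -2.2]
finger_gap: 0.501
grip_force: 30.0
```

Emit:
apply_moves:
  rows:
    - {"linear": [0.06,-0.15,0],"angular": [0,0,-0.2]}
    - {"linear": [0.13,-0.3,0],"angular": [0,0,-0.4]}
    - {"linear": [0.2,-0.43,0],"angular": [0,0,-0.6]}
    - {"linear": [0.25,-0.55,0],"angular": [0,0,-0.8]}
    - {"linear": [0.28,-0.62,0],"angular": [0,0,-0.98]}

```text
clock: 12.18
ee_pos: [0.5144, -0.0382, 0.1525]
tcp_rot: [[-0.6, -0.8, 0.001], [-0.8, 0.6, -0.0], [-0.0, -0.001, -1.0]]
force: [0.2, -0.3, -2.2]
finger_gap: 0.503
grip_force: 30.0
```

Run:
```python
from h import *
c=manip.calibration("wrist");im=manip.read_camera("wrist");s=manip.state();R=np.array(s["tcp_rot"])
print(s["clock"],np.round(s["ee_pos"],4),s["finger_gap"]*95,np.round(s["joints"],2),"yaw",np.arctan2(R[1,0],R[0,0])%6.283)
t=manip.read_camera("top");cv2.imwrite("pics/top2.png",t[...,::-1])
o=np.zeros((560,800,3),np.uint8);o[:420,:560]=im[...,::-1];o[:320,562:]=cv2.resize(t[190:310,260:350],(238,320))[...,::-1];cv2.imwrite("pics/c5.png",o[:420]);cv2.imwrite("pics/w3.png",im[...,::-1])
print("button",proj(c,(.365,-.05,.092)),"disc",proj(c,(.513,-.039,.02)),"jar top",proj(c,(*s["ee_pos"][:2],s["ee_pos"][2]+.0625)))
print(go((.513,-.039,.0455),4.08))
```

```text
12.225 [ 0.5142 -0.0391  0.1525] 47.514477320941474 [-0.18 -0.13  2.01 -0.    1.26 -2.68] yaw 4.071492986647586
button [471.44493023  72.65574064] disc [282.1013895  201.80843988] jar top [279.39723909 346.4312056 ]
([0.01, 0.005, 0.713], [-0.001, 0.0, -0.021])
```

View pics/c5.png

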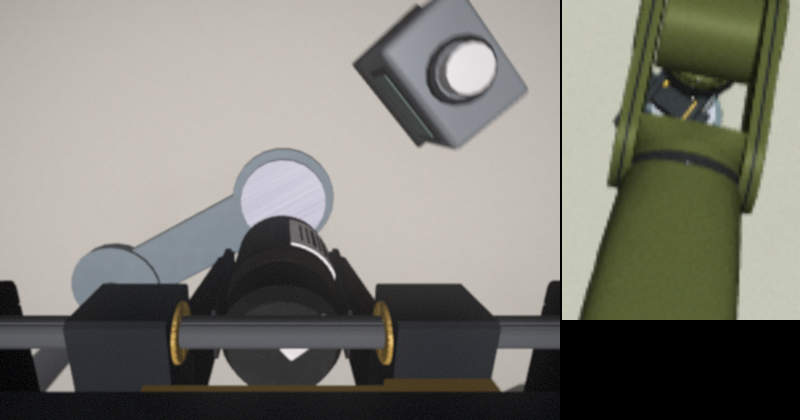

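The wrist view shows the jar held upright with its label facing up-right, towards the scanner. The disc's centre is near (284,202), the scanner's front top edge runs from (355,65) to (455,148) and the button is at (469,67). I'll refine the disc and the scanner's direction on their planes.

Run:
```python
from h import *
from scipy.optimize import least_squares
c=manip.calibration("wrist");im=cv2.imread("pics/w3.png").astype(int)
m=np.zeros(im.shape[:2],bool);m[150:225,230:340]=(im[150:225,230:340].min(2)>150)&(im[150:225,230:340,0]-im[150:225,230:340,2]>8)
d,e,ct=blob(m,(284,195));pts=ct.reshape(-1,2);pts=pts[(pts[:,1]<210)]
P=np.array([ray(c,p,.02)[:2] for p in pts])
f=least_squares(lambda q:np.hypot(*(P-q[:2]).T)-q[2],[.513,-.039,.037],loss="soft_l1",f_scale=.001);print("disc",f.x,len(P),f.cost)
a,b=ray(c,(355,65),.075),ray(c,(455,148),.075);w=b-a;print(a,b,np.linalg.norm(w),"normal yaw",(np.arctan2(w[1],w[0])+np.pi/2)%6.283,(np.arctan2(w[1],w[0])-np.pi/2)%6.283,"mid",(a+b)/2)
print("button",ray(c,(469,67),.092))
# tab in held jar
s=manip.state();m=np.zeros(im.shape[:2],bool);m[342:366,270:325]=im[342:366,270:325].min(2)>150
if m.any():
    t,_,_=blob(m,(292,352));print("tab px",t,ray(c,t,s["ee_pos"][2]+.0625)[:2]-s["ee_pos"][:2])
```

```text
disc [ 0.51339661 -0.03770538  0.036606  ] 141 8.279144536114749e-06
[ 0.41394135 -0.0936911   0.075     ] [ 0.38943201 -0.01000931  0.075     ] 0.08719719124430074 normal yaw 3.4265114176402207 0.2849187640504276 mid [ 0.40168668 -0.0518502   0.075     ]
button [ 0.36468697 -0.05277834  0.092     ]
tab px [292.51775148 352.46055227] [-0.00225196  0.00381775]
```

Emit:
apply_moves:
  rows:
    - {"linear": [0,0.01,0.25],"angular": [0,0,-0.04]}
    - {"linear": [0,0.01,0.5],"angular": [0,0,-0.04]}
    - {"linear": [0,0.01,0.62],"angular": [0,0,-0.04]}
    - {"linear": [0,0.01,0.68],"angular": [0,0,-0.04]}
    - {"linear": [0,0.01,0.7],"angular": [0,0,-0.04]}

```text
clock: 12.9
ee_pos: [0.5141, -0.0364, 0.0472]
tcp_rot: [[-0.578, -0.816, 0.001], [-0.816, 0.578, -0.0], [-0.0, -0.001, -1.0]]
force: [0.1, 0.7, -2.8]
finger_gap: 0.5
grip_force: 30.0
```

Emit:
apply_moves:
  rows:
    - {"linear": [0,0,0],"angular": [0,0,0]}
    - {"linear": [0,0,0],"angular": [0,0,0]}
    - {"linear": [0,0,0],"angular": [0,0,0]}
    - {"linear": [0,0,0.01],"angular": [0,0,0]}
    - {"linear": [0,0,0.01],"angular": [0,0,0]}

```text
clock: 13.52
ee_pos: [0.5132, -0.0364, 0.045]
tcp_rot: [[-0.577, -0.816, -0.0], [-0.816, 0.577, 0.0], [0.0, 0.0, -1.0]]
force: [-0.3, -0.3, -2.7]
finger_gap: 0.499
grip_force: 30.0
```

Run:
```python
from h import *
for _ in range(3):
    manip.read_camera("side");s=manip.state();print(s["clock"],np.round(s["ee_pos"],4),np.round(s["force"],2),s["finger_gap"]*95)
```

```text
13.575 [ 0.5133 -0.0364  0.0451] [-0.77  0.2  -1.6 ] 47.63891485178515
13.625 [ 0.5133 -0.0364  0.0451] [-0.91  0.3  -3.42] 47.65422864889417
13.675 [ 0.5133 -0.0364  0.0451] [-0.36  0.64 -2.41] 47.56360121007968
```

Emit:
apply_moves:
  rows:
    - {"linear": [0,0,0.004],"angular": [0,0,0]}
    - {"linear": [0,0,0.008],"angular": [0,0,0]}
    - {"linear": [0,0,0.012],"angular": [0,0,0]}
    - {"linear": [0,0,0.012],"angular": [0,0,0]}
    - {"linear": [0,0,0.012],"angular": [0,0,0]}

```text
clock: 14.3
ee_pos: [0.5135, -0.0364, 0.0444]
tcp_rot: [[-0.577, -0.816, -0.0], [-0.816, 0.577, 0.0], [0.0, 0.0, -1.0]]
force: [-3.8, -0.3, 4.8]
finger_gap: 0.495
grip_force: 30.0
```

Emit:
apply_moves:
  rows:
    - {"linear": [0,0,0],"angular": [0,0,0]}
    - {"linear": [0,0,0],"angular": [0,0,0]}
    - {"linear": [0,0,0],"angular": [0,0,0]}
    - {"linear": [0,0,0],"angular": [0,0,0]}
    - {"linear": [0,0,0],"angular": [0,0,0]}
  grip: 0.7

```text
clock: 14.92
ee_pos: [0.5134, -0.0364, 0.0433]
tcp_rot: [[-0.577, -0.816, -0.0], [-0.816, 0.577, -0.0], [0.0, 0.0, -1.0]]
force: [-0.2, 0.3, -0.3]
finger_gap: 0.847
grip_force: 0.0
```

Emit:
apply_moves:
  rows:
    - {"linear": [0,0,-0.1],"angular": [0,0,0]}
    - {"linear": [0,0,-0.3],"angular": [0,0,0]}
    - {"linear": [0,0,-0.55],"angular": [0,0,0]}
    - {"linear": [0,0,-0.8],"angular": [0,0,0]}
    - {"linear": [0,0,-1],"angular": [0,0,0]}

```text
clock: 15.55
ee_pos: [0.5139, -0.0365, 0.1966]
tcp_rot: [[-0.577, -0.816, 0.003], [-0.816, 0.577, -0.001], [-0.001, -0.003, -1.0]]
force: [0.3, 0.2, 0.4]
finger_gap: 0.851
grip_force: 0.0
```

Emit:
apply_moves:
  rows:
    - {"linear": [-0.1,0,-0.2],"angular": [0,0,0.1]}
    - {"linear": [-0.2,0,-0.4],"angular": [0,0,0.3]}
    - {"linear": [-0.3,0,-0.6],"angular": [0,0,0.5]}
    - {"linear": [-0.4,0,-0.75],"angular": [0,0,0.7]}
    - {"linear": [-0.4,0,-0.8],"angular": [0,0,0.9]}

```text
clock: 16.18
ee_pos: [0.549, 0.0133, 0.3169]
tcp_rot: [[-0.97, -0.242, 0.004], [-0.242, 0.97, -0.0], [-0.004, -0.001, -1.0]]
force: [0.4, -0.0, 0.6]
finger_gap: 0.848
grip_force: 0.0
```

Run:
```python
from h import *
c=manip.calibration("wrist");im=manip.read_camera("wrist");s=manip.state();R=np.array(s["tcp_rot"])
print(s["clock"],np.round(s["ee_pos"],4),"yaw",np.arctan2(R[1,0],R[0,0])%6.283,np.round(s["joints"],2))
sd=manip.read_camera("side");t=manip.read_camera("top")
for n,i in(("w4",im),("side4",sd),("top4",t)):cv2.imwrite(f"pics/{n}.png",i[...,::-1])
o=np.zeros((420,800,3),np.uint8);o[:,:560]=im[...,::-1];o[:240,562:]=cv2.resize(sd[230:300,230:300],(238,240))[...,::-1];o[242:420,562:]=cv2.resize(t[190:257,250:340],(238,178))[...,::-1]
cv2.imwrite("pics/c6.png",o);print(proj(c,(.5134,-.038,.107)),proj(c,(.5134,-.038,.02)),proj(manip.calibration("side"),(.5134,-.038,.107)))
```

```text
16.225 [0.5489 0.013  0.3172] yaw 3.3823303262625846 [-0.07 -0.15  1.75  0.    1.54 -1.89]
[241.4286882  139.21845769] [248.86845432 132.94316956] [270.10166311 244.75790361]
```

View pics/c6.png

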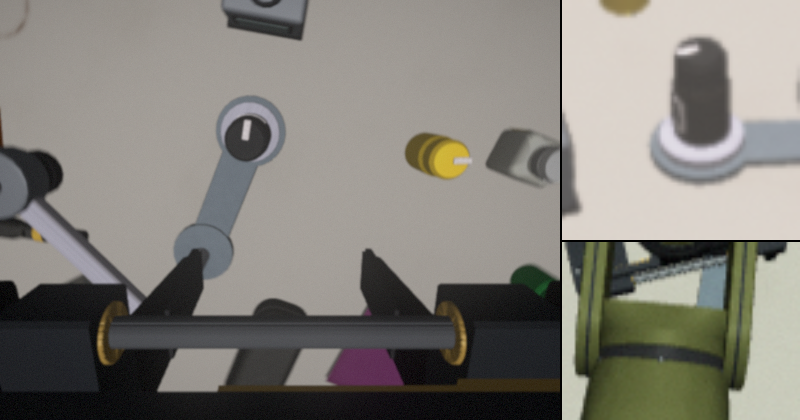

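The jar stands upright on the disc. Its cap is at about (246,138), with the tab pointing up in the picture towards the scanner's window face at about (265,30). The camera arm's head is at (10,185), and the knob leans to (45,172). Next I measure the placement and the knob.

Run:
```python
from h import *
c=manip.calibration("wrist");im=cv2.imread("pics/w4.png").astype(int)
m=np.zeros(im.shape[:2],bool);m[105:170,215:285]=im[105:170,215:285].max(2)<75
g=cv2.morphologyEx(m.astype(np.uint8),cv2.MORPH_CLOSE,np.ones((13,13)))
j,e,_=blob(g,(246,138));print("jar",e,"z.107",ray(c,e[0],.107),"z.078",ray(c,e[0],.078))
m=np.zeros(im.shape[:2],bool);m[117:145,235:258]=im[117:145,235:258].min(2)>160
t,te,tc=blob(m,(247,129));r=cv2.minAreaRect(tc);print("tab",t,r)
l=cv2.fitLine(tc.astype(np.float32),cv2.DIST_L2,0,.01,.01).ravel();v=l[:2]*(-1 if l[1]>0 else 1)
w=ray(c,t+8*v,.107)-ray(c,t-8*v,.107);print("label yaw",np.arctan2(w[1],w[0])%6.283)
m=np.zeros(im.shape[:2],bool);m[90:175,205:300]=(im[90:175,205:300].min(2)>120)&(im[90:175,205:300,0]-im[90:175,205:300,2]>8)
d,de,dc=blob(m,(250,130));hull=cv2.convexHull(dc);de=cv2.fitEllipse(hull);print("disc",de,ray(c,de[0],.02))
a,b=ray(c,(229,25),0),ray(c,(303,38),0);w=b-a;print("front edge",a,b,np.linalg.norm(w),(np.arctan2(w[1],w[0])+np.pi/2)%6.283)
print("knob pred",proj(c,(.585,-.208,.253)),proj(c,(.585,-.208,.238)))
i=cv2.imread("pics/side4.png").astype(int)
print("ray knob px(48,172)",ray(c,(48,172),.253))
```

```text
jar ((247.12355041503906, 137.8953399658203), (41.881187438964844, 45.61248779296875), 46.76462936401367) z.107 [ 0.50949643 -0.0333558   0.107     ] z.078 [ 0.51250799 -0.03539678  0.078     ]
tab [245.8800813  129.66869919] ((245.8799591064453, 129.83999633789062), (5.656854629516602, 18.384777069091797), 8.130102157592773)
label yaw 3.214541106885932
disc ((249.3815460205078, 131.64193725585938), (58.86376953125, 61.0946044921875), 149.85414123535156) [ 0.51035575 -0.03845515  0.02      ]
front edge [ 0.39585991 -0.09171175  0.        ] [ 0.3875192  -0.00167401  0.        ] 0.09042323662596774 3.233964742268215
knob pred [-57.81187972 202.6875308 ] [-38.53871666 197.19174293]
ray knob px(48,172) [ 0.54704191 -0.14201483  0.253     ]
```

Emit:
apply_moves:
  rows:
    - {"linear": [0.02,-0.1,0],"angular": [0,0,0.2]}
    - {"linear": [0.04,-0.2,0],"angular": [0,0,0.4]}
    - {"linear": [0.06,-0.32,0],"angular": [0,0,0.6]}
    - {"linear": [0.08,-0.43,0],"angular": [0,0,0.8]}
    - {"linear": [0.09,-0.54,0],"angular": [0,0,1.0]}
  grip: 1

```text
clock: 16.95
ee_pos: [0.5543, -0.0699, 0.3128]
tcp_rot: [[-0.858, 0.514, -0.001], [0.514, 0.858, 0.0], [0.001, -0.0, -1.0]]
force: [0.7, 1.8, -0.1]
finger_gap: 1.002
grip_force: 0.0
```

Emit:
apply_moves:
  rows:
    - {"linear": [-0.06,-0.09,0],"angular": [0,0,0.2]}
    - {"linear": [-0.13,-0.18,0],"angular": [0,0,0.4]}
    - {"linear": [-0.19,-0.27,0],"angular": [0,0,0.6]}
    - {"linear": [-0.26,-0.36,0],"angular": [0,0,0.8]}
    - {"linear": [-0.32,-0.45,0],"angular": [0,0,1.0]}

```text
clock: 17.58
ee_pos: [0.5611, -0.1524, 0.3128]
tcp_rot: [[-0.243, 0.97, -0.001], [0.97, 0.243, 0.0], [0.001, -0.001, -1.0]]
force: [-0.5, -0.0, 0.3]
finger_gap: 1.001
grip_force: 0.0
```

Emit:
apply_moves:
  rows:
    - {"linear": [-0.11,-0.02,0],"angular": [0,0,0.2]}
    - {"linear": [-0.22,-0.04,0],"angular": [0,0,0.4]}
    - {"linear": [-0.33,-0.05,0],"angular": [0,0,0.6]}
    - {"linear": [-0.44,-0.07,0],"angular": [0,0,0.8]}
    - {"linear": [-0.54,-0.09,0],"angular": [0,0,1.0]}

```text
clock: 18.2
ee_pos: [0.5678, -0.2342, 0.3127]
tcp_rot: [[0.514, 0.858, -0.001], [0.858, -0.514, 0.001], [-0.0, -0.001, -1.0]]
force: [-0.1, 0.3, -0.5]
finger_gap: 0.999
grip_force: 0.0
```

Run:
```python
from h import *
c=manip.calibration("wrist");im=manip.read_camera("wrist");s=manip.state();R=np.array(s["tcp_rot"])
cv2.imwrite("pics/w5.png",im[...,::-1])
print(s["clock"],np.round(s["ee_pos"],4),"yaw",np.arctan2(R[1,0],R[0,0]),np.round(s["joints"],2))
k=proj(c,(.585,-.208,.253));print("pred",k)
m=np.zeros(im.shape[:2],bool);u,v=k.astype(int);m[max(0,v-45):min(v+45,245),max(0,u-50):u+50]=im[max(0,v-45):min(v+45,245),max(0,u-50):u+50].max(2)<70
b,e,ct=blob(m,k);print(e,cv2.contourArea(ct),ray(c,e[0],.24))
```

```text
18.25 [ 0.5678 -0.2358  0.3125] yaw 1.0262259541038938 [-0.48  0.01  1.61 -0.    1.53  0.06]
pred [283.80150786 185.55359618]
((286.14251708984375, 184.6412353515625), (33.042877197265625, 39.61191940307617), 0.5552504062652588) 1024.5 [ 0.58531555 -0.21069568  0.24      ]
```

The knob is at wrist pixel (286,185), within 2 px of the prediction. I'll descend and cage it, then swing the arm back.

Emit:
apply_moves:
  rows:
    - {"linear": [0.1,0,0],"angular": [0,0,0.06]}
    - {"linear": [0.21,0.01,0],"angular": [0,0,0.12]}
    - {"linear": [0.21,0.01,0.2],"angular": [0,0,0.12]}
    - {"linear": [0.21,0.01,0.4],"angular": [0,0,0.12]}
    - {"linear": [0.21,0.01,0.6],"angular": [0,0,0.12]}

```text
clock: 18.88
ee_pos: [0.5853, -0.2069, 0.2221]
tcp_rot: [[0.586, 0.81, -0.001], [0.81, -0.586, 0.0], [-0.0, -0.001, -1.0]]
force: [-0.6, 0.2, -0.2]
finger_gap: 0.998
grip_force: 0.0
```

Emit:
apply_moves:
  rows:
    - {"linear": [0,0,0],"angular": [0,0,0]}
    - {"linear": [0,0,0],"angular": [0,0,0]}
    - {"linear": [0,0,0],"angular": [0,0,0]}
    - {"linear": [0,0,0],"angular": [0,0,0]}
    - {"linear": [0,0,0],"angular": [0,0,0]}
  grip: -0.25

```text
clock: 19.5
ee_pos: [0.5861, -0.2074, 0.2241]
tcp_rot: [[0.59, 0.807, 0.001], [0.807, -0.59, -0.0], [0.0, 0.001, -1.0]]
force: [-0.1, -0.1, 0.2]
finger_gap: 0.532
grip_force: 0.0
```

Run:
```python
from h import *
s=manip.state();p=np.array(s["ee_pos"]);R=np.array(s["tcp_rot"]);y=np.arctan2(R[1,0],R[0,0]);print(s["clock"],p,y,s["finger_gap"],s["force"])
h=np.array([.6922,-.0635]);e=np.array([.5125,-.0378])-h;print(np.hypot(*e),np.hypot(*(p[:2]-h)))
a1=np.arctan2(-e[1],-e[0]);q=p[:2]-h;a0=np.arctan2(-q[1],-q[0]);print(a0,a1)
r0,r1=np.hypot(*q),np.hypot(*e)
def P(f):a=a0+f*(a1-a0);r=r0+f*(r1-r0);return [*(h-r*np.array([np.cos(a),np.sin(a)])),p[2]],y+f*(a1-y)
fr=None
for fs in (np.arange(1,6)/10,np.array([.6,.7,.8,.9,1])):
    for f in fs: print(round(f,2),go(*P(f),fr))
    fr=(*P(.5)[0],P(.5)[1])
```

```text
19.5 [ 0.58605707 -0.20743797  0.22408721] 0.9398123536491658 0.5322431836415442 [-0.05237745 -0.11540122  0.15676962]
0.18152845506972187 0.17884199932922334
0.9353942733724667 -0.1420528663822735
0.1 ([0.006, -0.128, -0.0], [0.001, -0.0, 0.138])
0.2 ([0.025, -0.256, -0.0], [0.001, -0.0, 0.275])
0.3 ([0.058, -0.38, -0.0], [0.001, -0.001, 0.413])
0.4 ([0.105, -0.501, -0.0], [0.001, -0.001, 0.551])
0.5 ([0.164, -0.616, -0.001], [0.001, -0.001, 0.689])
0.6 ([0.005, -0.129, 0.0], [0.0, 0.0, 0.138])
0.7 ([0.025, -0.258, 0.0], [0.0, 0.0, 0.275])
0.8 ([0.058, -0.383, 0.0], [0.0, 0.0, 0.413])
0.9 ([0.104, -0.505, 0.0], [0.0, 0.0, 0.551])
1.0 ([0.164, -0.621, 0.0], [0.0, 0.0, 0.689])
```

Emit:
apply_moves:
  rows:
    - {"linear": [0.006,-0.128,0],"angular": [0,0,0.138]}
    - {"linear": [0.025,-0.256,0],"angular": [0,0,0.275]}
    - {"linear": [0.058,-0.38,0],"angular": [0,0,0.413]}
    - {"linear": [0.105,-0.5,0],"angular": [0,0,0.55]}
    - {"linear": [0.164,-0.616,0],"angular": [0,0,0.69]}

```text
clock: 20.12
ee_pos: [0.5256, -0.1327, 0.2237]
tcp_rot: [[0.923, 0.384, 0.001], [0.384, -0.923, -0.001], [0.001, 0.001, -1.0]]
force: [1.1, -1.1, -0.1]
finger_gap: 0.379
grip_force: 0.5
```

Emit:
apply_moves:
  rows:
    - {"linear": [0.005,-0.13,0],"angular": [0,0,0.138]}
    - {"linear": [0.025,-0.258,0],"angular": [0,0,0.275]}
    - {"linear": [0.058,-0.383,0],"angular": [0,0,0.413]}
    - {"linear": [0.095,-0.485,0],"angular": [0,0,0.53]}
    - {"linear": [0.13,-0.56,0],"angular": [0,0,0.62]}

```text
clock: 20.75
ee_pos: [0.5113, -0.0476, 0.2238]
tcp_rot: [[0.996, -0.091, 0.001], [-0.091, -0.996, -0.001], [0.001, 0.001, -1.0]]
force: [0.1, -0.6, 0.1]
finger_gap: 0.377
grip_force: 0.4
```

Run:
```python
from h import *
s=manip.state();p=np.array(s["ee_pos"]);print(s["clock"],p,s["finger_gap"],s["force"])
print(go((.5125,-.0378,p[2]),-.142))
```

```text
20.75 [ 0.51132437 -0.04758323  0.22382603] 0.3771070429323812 [ 0.08154276 -0.64248016  0.14554565]
([0.002, -0.066, -0.0], [0.001, -0.001, 0.065])
```

Emit:
apply_moves:
  rows:
    - {"linear": [0,-0.03,0],"angular": [0,0,0.03]}
    - {"linear": [0,-0.06,0],"angular": [0,0,0.06]}
    - {"linear": [0,-0.068,0],"angular": [0,0,0.065]}
    - {"linear": [0,-0.068,0],"angular": [0,0,0.065]}
    - {"linear": [0,-0.068,0],"angular": [0,0,0.065]}

```text
clock: 21.38
ee_pos: [0.512, -0.0379, 0.2232]
tcp_rot: [[0.99, -0.14, -0.0], [-0.14, -0.99, 0.0], [-0.0, -0.0, -1.0]]
force: [-0.8, -0.1, 0.5]
finger_gap: 0.374
grip_force: 0.0
```

Emit:
apply_moves:
  rows:
    - {"linear": [0,0,0],"angular": [0,0,0]}
    - {"linear": [0,0,0],"angular": [0,0,0]}
    - {"linear": [0,0,0],"angular": [0,0,0]}
    - {"linear": [0,0,0],"angular": [0,0,0]}
    - {"linear": [0,0,0],"angular": [0,0,0]}
  grip: -0.55

```text
clock: 22.0
ee_pos: [0.5119, -0.0378, 0.2232]
tcp_rot: [[0.99, -0.14, -0.001], [-0.14, -0.99, 0.0], [-0.001, 0.0, -1.0]]
force: [-1.1, 0.0, -1.0]
finger_gap: 0.243
grip_force: 30.0
```

Run:
```python
from h import *
s=manip.state();p=np.array(s["ee_pos"]);print(s["clock"],p,s["finger_gap"],s["grip_force"],s["force"])
```

```text
22.0 [ 0.51190637 -0.03778608  0.22321198] 0.24286455505125365 29.99997256672941 [-1.06368597  0.00693575 -1.02868927]
```

The knob is held at the disc's centre line. I'll release, rise, shut the fingers and turn the camera side away while moving over to the button.

Emit:
apply_moves:
  rows:
    - {"linear": [0,0,0],"angular": [0,0,0]}
    - {"linear": [0,0,0],"angular": [0,0,0]}
    - {"linear": [0,0,-0.15],"angular": [0,0,0]}
    - {"linear": [0,0,-0.4],"angular": [0,0,0]}
    - {"linear": [0,0,-0.67],"angular": [0,0,0]}
  grip: 0.2

```text
clock: 22.62
ee_pos: [0.5119, -0.0376, 0.3246]
tcp_rot: [[0.99, -0.14, -0.0], [-0.14, -0.99, 0.0], [-0.001, -0.0, -1.0]]
force: [-0.3, -0.7, 0.5]
finger_gap: 0.597
grip_force: 0.0
```

Emit:
apply_moves:
  rows:
    - {"linear": [-0.06,0.01,0],"angular": [0,0,-0.2]}
    - {"linear": [-0.13,0.03,0],"angular": [0,0,-0.4]}
    - {"linear": [-0.2,0.04,0],"angular": [0,0,-0.6]}
    - {"linear": [-0.26,0.06,0],"angular": [0,0,-0.8]}
    - {"linear": [-0.33,0.07,0],"angular": [0,0,-1.0]}

```text
clock: 23.25
ee_pos: [0.4615, -0.0412, 0.3241]
tcp_rot: [[0.796, 0.605, 0.001], [0.605, -0.796, 0.0], [0.001, 0.0, -1.0]]
force: [-0.4, -0.0, 0.7]
finger_gap: 0.603
grip_force: 0.0
```

Emit:
apply_moves:
  rows:
    - {"linear": [-0.06,-0.04,0],"angular": [0,0,-0.2]}
    - {"linear": [-0.11,-0.07,0],"angular": [0,0,-0.4]}
    - {"linear": [-0.17,-0.11,0],"angular": [0,0,-0.6]}
    - {"linear": [-0.22,-0.14,0],"angular": [0,0,-0.8]}
    - {"linear": [-0.28,-0.18,0],"angular": [0,0,-1.0]}
  grip: -1

```text
clock: 23.88
ee_pos: [0.4117, -0.0449, 0.3241]
tcp_rot: [[0.135, 0.991, 0.001], [0.991, -0.135, 0.0], [0.0, 0.001, -1.0]]
force: [-0.8, 0.2, -0.6]
finger_gap: 0.134
grip_force: 0.0
```

Emit:
apply_moves:
  rows:
    - {"linear": [-0.01,-0.06,0],"angular": [0,0,-0.2]}
    - {"linear": [-0.03,-0.12,0],"angular": [0,0,-0.4]}
    - {"linear": [-0.04,-0.18,0],"angular": [0,0,-0.6]}
    - {"linear": [-0.05,-0.24,0],"angular": [0,0,-0.8]}
    - {"linear": [-0.07,-0.31,0],"angular": [0,0,-1.0]}

```text
clock: 24.5
ee_pos: [0.3641, -0.0487, 0.3241]
tcp_rot: [[-0.606, 0.796, 0.001], [0.796, 0.606, 0.0], [-0.0, 0.001, -1.0]]
force: [0.4, -0.4, -0.1]
finger_gap: 0.005
grip_force: 0.0
```

Emit:
apply_moves:
  rows:
    - {"linear": [0,0,0],"angular": [0,0,-0.2]}
    - {"linear": [0,0,0],"angular": [0,0,-0.4]}
    - {"linear": [0,0,0],"angular": [0,0,-0.6]}
    - {"linear": [0,0,0],"angular": [0,0,-0.8]}
    - {"linear": [0,0,0],"angular": [0,0,-0.95]}

```text
clock: 25.12
ee_pos: [0.3645, -0.0487, 0.3241]
tcp_rot: [[-0.985, 0.174, 0.001], [0.174, 0.985, 0.0], [-0.001, 0.0, -1.0]]
force: [-1.0, 0.0, -0.3]
finger_gap: 0.006
grip_force: 0.0
```

Run:
```python
from h import *
s=manip.state();R=np.array(s["tcp_rot"]);cw=manip.calibration("wrist");w=manip.read_camera("wrist");sd=manip.read_camera("side");t=manip.read_camera("top");cs=manip.calibration("side");ct=manip.calibration("top")
for n,i in(("w6",w),("side6",sd),("top6",t)):cv2.imwrite(f"pics/{n}.png",i[...,::-1])
print(s["clock"],np.round(s["ee_pos"],4),np.arctan2(R[1,0],R[0,0]),s["finger_gap"])
o=np.zeros((600,800,3),np.uint8);o[:320,:400]=cv2.resize(sd[180:300,200:350],(400,320))[...,::-1];o[:320,402:]=cv2.resize(t[150:300,220:406],(398,320))[...,::-1];o[322:,:372]=cv2.resize(w,(372,278))[...,::-1]
cv2.imwrite("pics/c7.png",o)
print("side: knob top",proj(cs,(.512,-.038,.253)),"lens",proj(cs,(.512,-.038,.145)),"jar top",proj(cs,(.512,-.036,.107)),"top knob",proj(ct,(.512,-.038,.253)),"btn wrist",proj(cw,(.365,-.051,.092)))
print(go((.365,-.0513,.15),3.0))
```

```text
25.125 [ 0.3645 -0.0487  0.3241] 2.9662413994987435 0.005732821486131571
side: knob top [268.47606032 201.94965686] lens [269.33159031 234.12465077] jar top [269.48456229 244.39408491] top knob [310.26724936 218.19271033] btn wrist [279.4636691  181.51944995]
([-0.006, -0.016, 1.161], [0.0, 0.001, -0.051])
```

View pics/c7.png

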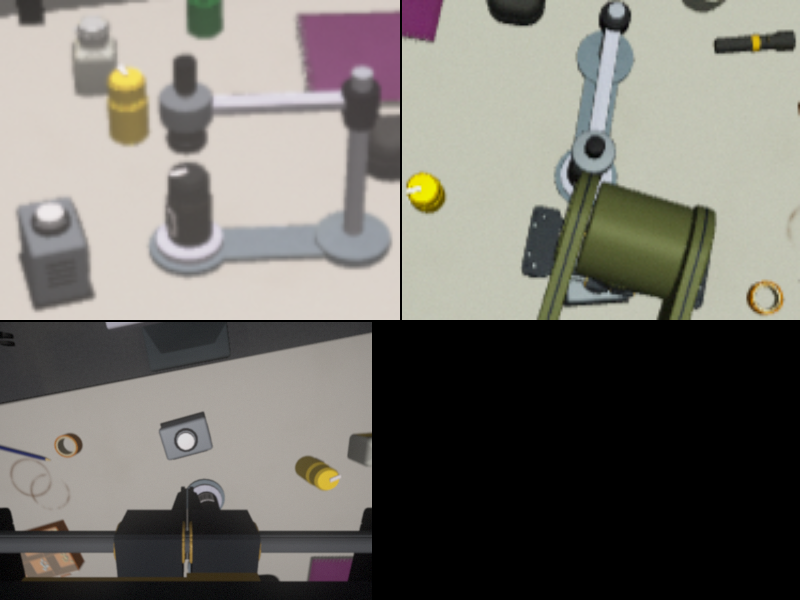

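Side view: the lens is straight above the jar, with the knob at (269,202) against a prediction of (268.5,202). Top view: the knob is at (310,218), as predicted. The wrist view shows the button at about (279,177). Before going down I'll check that the wrist housing clears the knob.

Run:
```python
from h import *
cs=manip.calibration("side");ct=manip.calibration("top")
print("start-pose heights above TCP:")
for dz in (0,.1,.15,.2,.25,.3,.35): print(dz,np.round(proj(cs,(.247,-.601,.214+dz))))
for z in (.55,.65,.75): print("front extent at z",z,np.round(ray(ct,(311,234),z),3),np.round(ray(ct,(336,236),z),3))
im=cv2.imread("pics/side6.png").astype(int);g=(im[...,1]>im[...,0]+12)&(im[...,1]>60)&(im[...,2]>im[...,0]+5);ys,xs=np.nonzero(g);k=(xs<300)
for r in range(60,260,20):
    a=xs[(ys==r)&k];print(r,a.min() if len(a) else None,a.max() if len(a) else None)
for dz in (.1,.2,.25,.3): print(dz,proj(cs,(.3645,-.0487,.3241+dz)),proj(cs,(.46,-.0487,.3241+dz)))
```

```text
start-pose heights above TCP:
0 [181. 409.]
0.1 [174. 373.]
0.15 [171. 353.]
0.2 [167. 332.]
0.25 [162. 309.]
0.3 [158. 284.]
0.35 [153. 258.]
front extent at z 0.55 [ 0.425 -0.023  0.55 ] [ 0.421 -0.071  0.55 ]
front extent at z 0.65 [ 0.409 -0.017  0.65 ] [ 0.406 -0.06   0.65 ]
front extent at z 0.75 [ 0.393 -0.011  0.75 ] [ 0.391 -0.048  0.75 ]
60 0 219
80 8 215
100 None None
120 37 59
140 57 78
160 77 221
180 97 117
200 50 107
220 48 255
240 76 84
0.1 [208.28000756 153.26594594] [246.99929142 149.09419645]
0.2 [204.57858913 115.36905031] [245.08953826 111.41916107]
0.25 [202.59795123  95.09033043] [244.06836785  91.27381867]
0.3 [200.52239182  73.83975862] [242.99881347  70.17397195]
```

The housing reaches x ≈ 0.42 and the knob starts at x ≈ 0.50, so it is clear. I'll go down and press the button.

Emit:
apply_moves:
  rows:
    - {"linear": [0,-0.015,0.2],"angular": [0,0,0]}
    - {"linear": [0,-0.015,0.45],"angular": [0,0,0]}
    - {"linear": [0,-0.015,0.7],"angular": [0,0,0]}
    - {"linear": [0,-0.015,0.9],"angular": [0,0,0]}
    - {"linear": [0,-0.015,1.0],"angular": [0,0,0]}

```text
clock: 25.9
ee_pos: [0.3631, -0.0508, 0.1721]
tcp_rot: [[-0.984, 0.18, -0.002], [0.18, 0.984, 0.001], [0.002, 0.0, -1.0]]
force: [-0.7, -1.0, -0.6]
finger_gap: 0.004
grip_force: 0.0
```

Emit:
apply_moves:
  rows:
    - {"linear": [0,0,0.15],"angular": [0,0,0]}
    - {"linear": [0,0,0.3],"angular": [0,0,0]}
    - {"linear": [0,0,0.42],"angular": [0,0,0]}
    - {"linear": [0,0,0.48],"angular": [0,0,0]}
    - {"linear": [0,0,0.5],"angular": [0,0,0]}

```text
clock: 26.52
ee_pos: [0.3642, -0.0511, 0.0991]
tcp_rot: [[-0.984, 0.179, 0.0], [0.179, 0.984, -0.0], [-0.0, 0.0, -1.0]]
force: [0.6, -0.1, -0.1]
finger_gap: 0.006
grip_force: 0.0
```

Run:
```python
from h import *
s=manip.state();print(s["clock"],np.round(s["ee_pos"],4),s["force"])
```

```text
26.525 [ 0.3642 -0.0511  0.0991] [ 0.64166185 -0.11466329 -0.05160207]
```

Emit:
apply_moves:
  rows:
    - {"linear": [0,0,0.03],"angular": [0,0,0]}
    - {"linear": [0,0,0.06],"angular": [0,0,0]}
    - {"linear": [0,0,0.08],"angular": [0,0,0]}
    - {"linear": [0,0,0.09],"angular": [0,0,0]}
    - {"linear": [0,0,0.09],"angular": [0,0,0]}

```text
clock: 27.15
ee_pos: [0.3645, -0.0512, 0.0862]
tcp_rot: [[-0.984, 0.179, 0.001], [0.179, 0.984, -0.0], [-0.001, -0.0, -1.0]]
force: [-0.2, 0.3, 5.4]
finger_gap: 0.005
grip_force: 2.6
```

Emit:
apply_moves:
  rows:
    - {"linear": [0,0,0.007],"angular": [0,0,0]}
    - {"linear": [0,0,0.014],"angular": [0,0,0]}
    - {"linear": [0,0,0.014],"angular": [0,0,0]}
    - {"linear": [0,0,0.014],"angular": [0,0,0]}
    - {"linear": [0,0,0.014],"angular": [0,0,0]}

```text
clock: 27.78
ee_pos: [0.3647, -0.0513, 0.0861]
tcp_rot: [[-0.984, 0.179, 0.0], [0.179, 0.984, -0.0], [-0.0, -0.0, -1.0]]
force: [-6.9, 2.6, 16.8]
finger_gap: 0.005
grip_force: 8.4
```

The force rose to 17 N with no further travel, so the button is on its stop. Letting go and rising.

Emit:
apply_moves:
  rows:
    - {"linear": [0,0,-0.05],"angular": [0,0,0]}
    - {"linear": [0,0,-0.2],"angular": [0,0,0]}
    - {"linear": [0,0,-0.45],"angular": [0,0,0]}
    - {"linear": [0,0,-0.7],"angular": [0,0,0]}
    - {"linear": [0,0,-0.9],"angular": [0,0,0]}

```text
clock: 28.4
ee_pos: [0.3638, -0.051, 0.2193]
tcp_rot: [[-0.984, 0.179, 0.0], [0.179, 0.984, -0.0], [-0.0, -0.0, -1.0]]
force: [0.0, -0.5, -0.4]
finger_gap: 0.004
grip_force: 0.0
```

Emit:
apply_moves:
  rows:
    - {"linear": [0,0,0],"angular": [0,0,0]}
    - {"linear": [0,0,0],"angular": [0,0,0]}
    - {"linear": [0,0,0],"angular": [0,0,0]}
    - {"linear": [0,0,0],"angular": [0,0,0]}
    - {"linear": [0,0,0],"angular": [0,0,0]}

```text
clock: 29.02
ee_pos: [0.3637, -0.051, 0.2177]
tcp_rot: [[-0.984, 0.179, -0.001], [0.179, 0.984, 0.0], [0.001, 0.0, -1.0]]
force: [-0.1, 0.2, -0.1]
finger_gap: 0.004
grip_force: 0.0
```

Run:
```python
from h import *
a=cv2.imread("pics/side6.png").astype(int);b=manip.read_camera("side")[...,::-1].astype(int)
d=np.abs(a-b).max(2);print("change jar/arm",(d[190:290,250:340]>30).sum(),"button",(d[252:300,205:238]>30).sum())
s=manip.state();print(s["clock"],s["ee_pos"],s["force"])
```

```text
change jar/arm 0 button 0
29.075 [ 0.36374    -0.05098008  0.21786131] [-0.63044207 -0.93126521  0.48006004]
```

Nothing has shifted around the jar, arm or button since the last side view, and the robot is clear. Handing in.

```bash
python3 -c "
from cell import manip
print(manip.sign_off())"
```

```text
the job is handed in; nothing more can be done
None
```

I handed the job in at about 29 s: the jar stands on the disc with its label facing the scanner, the lens is back over it, and the button was pressed to its stop and released; the hand-in gave no verdict.

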